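# Take one cup off the taller stack

## Robot

A 6-joint arm with a two-finger parallel gripper is mounted at the origin on a cart in front of the work surface, level with it; the furniture and walls round the work are solid. World frame = base frame: x ahead of the robot, y to its left, z up, the work surface at z = 0. Lengths are in mm, angles in rad, forces in N, time in s.
With the tool pointing down it reaches from about 350 to 775 mm from the base axis. Payload 7.3 kg.
Tool frame: the origin (TCP) lies between the finger pads; the fingertips stand 25 mm ahead of it and the grasp point (between the pads) lies 6 mm ahead of it; z points along the fingers, y is the line along which they close (so a half turn about z gives the same grasp; the last joint's range is limited). The gripper opens to 92 mm and grips with 3 to 60 N. Pads are 19 mm wide; open, the fingers measure 130 mm over their backs; the gripper's body (75 mm by 190 mm) begins 47 mm behind the grasp point.
Start: joints at [-1.347, 0.342, 1.524, -0, 1.275, -0.146], TCP at [189.773, -489.519, 251.741] pointing down, gripper open.
Joint ranges: [-2.53, 2.53], [-0.77, 2.02], [0.04, 2.7], [-1, 4.14], [0.28, 2.66], [-3.11, 3.11]. Speed limits (rad/s): [2.57, 2.57, 3.14, 3.14, 3.14, 3.14].

## Interface

Orientations are given as [roll, pitch, yaw] about the fixed x, y, z axes, in that order (R = Rz(yaw) Ry(pitch) Rx(roll)).
In Python, from plant import bot gives the robot as it stands.
- The arm moves only by the tool play_rows, never from a script. Its argument "commands" is a list of rows, each an object of numbers: "x", "y", "z": the shift along the tool's x, y, z in m; "twist": the turn about the tool's z in degrees. In form: [{"x": .., "y": .., "z": .., "twist": ..}, ...]. A call has exactly 8 rows; each row is the pose to reach, as a shift and turn from the pose commanded when the call began, along the tool's axes at that moment; what a row does not reach only later rows make up. A row lasts 1/10 s, in which the tool goes at most 50 mm and 8.59 degrees, less where a joint would pass 70% of its speed; a pose out of reach is approached as far as the arm can. A call with a gripper value outside its range is refused whole. "jaw" is the closure, from 0 (fully open) to 1 (shut), set as the call begins (left out, the last holds). The fingers move at their own pace and stop on an object; the grip force is fixed at half the most. Time passes only in rows, so rows that repeat a pose let the fingers close, or fill a call up. It gives the time, the measured TCP pose, the force, the opening and the grip force at its end, in the units of the state.
- bot.get_obs(): the state, without advancing time (a new reading comes with each control period).
- bot.capture(name): name is "scene" or "side" or "wrist"; returns a dict with "pixels" (420x560x3 uint8, red, green, blue), "fx", "fy", "cx", "cy" (pixels), "eye" and "rotation" of the camera in the world. Camera axes: x right, y down, z forward; pixel columns grow to the right and rows downward; lengths in mm; the calibration is good to about 2 mm. A picture is of the moment at which its call begins. There is no depth.
- bot.close_job(): hands the job in; it is judged then, once.
The state is a dict: "time": time; "joint_positions": joint angles; "dq": joint speeds; "tau": joint torques, N m; "tool_pos": TCP position; "tcp_rot": TCP orientation; "contact_force": force on the tool from outside, world axes, zero at the start; "moment": the same for the moment, N m; "grip_width": finger opening in mm; "finger_force": force on a finger pad.
Only numpy, scipy, OpenCV 4.12 (cv2) and the standard library are available. Lean on these libraries where they do the work, as an engineer would, in place of code of your own. Each camera call takes 0.05 s, during which the arm holds its last target. There are 200 camera calls.

## Task

Two stacks of metal sorting cups stand on the bench. Take only the top cup off the taller stack (three cups), without dragging the one below it up with it, and lower it upright onto the dark graphite pad, letting go only when it stands there. Leave all the other cups stacked where they are.

Things in the scene. Friction and masses are not known exactly. Their poses are not given: they have to be found in the camera images.
- tall_top_center (a point): the cup to move: top cup of the taller stack (three cups, 116 mm tall). All five cups are alike: round, plain grey metal, open-topped, 56 mm tall, 90 g; below a foot 42 mm in diameter and 26 mm tall, above it a collar 56 mm in diameter, 30 mm tall, wall 3 mm, edges bevelled. The point is on the cup's axis, half-way up (28 mm below its rim); z up along the axis
- tall_middle_center (a point): the cup just below it; same point, on its axis, 28 mm below its rim. In a stack each foot stands loosely (3 mm play) inside the collar of the cup below, the shoulder above the foot resting on that cup's rim: cups repeat every 30 mm and each shows just its 30 mm collar, except the lowest, which shows all of itself
- short_top_center (a point): top cup of the shorter stack (two cups, 86 mm tall in all), a bystander; the point is on its axis, half-way up, 28 mm below its rim
- pad: flat dark graphite pad lying on the bench, 165 x 255 mm and 6 mm thick, fixed; origin at the centre of its underside, x along its 165 mm side, y along its 255 mm side
Not all that is in view belongs to the job. What is shaped like the part that bears tall_top_center but orange is not meant. What is shaped like the part that bears tall_middle_center but blue is not meant.

How it is judged (in metres and radians):
On the way:
1. the top cup is lifted clear of the cup below it, which stays in the stack (height (world z) of tall_top_center above 0.118 m and height (world z) of tall_middle_center below 0.068 m), for 0.1 s.
At the end, for the whole second after the job is handed in: The cup that was on top of the taller stack stands upright (within 10 degrees) and at rest on the graphite pad, its centre at least about 12 mm inside the pad's edges; the cup that was below it and the shorter stack's top cup are upright and within 20 mm of where they started (x of tall_top_center in the frame of pad between -0.07 and 0.07 m and y of tall_top_center in the frame of pad between -0.115 and 0.115 m and height (world z) of tall_top_center between 0.028 and 0.04 m and angle between each of tall_top_center, tall_middle_center, short_top_center's own z axis and vertical below 0.17 rad and linear speed of tall_top below 0.02 m/s and distance of each of tall_middle_center, short_top_center from where it was at the start of the episode below 0.02 m); the robot touches nothing.
It fails at once if the cup below is dragged up more than 12 mm (height (world z) of tall_middle_center above 0.07 m).
It fails at once if the shorter stack's top cup is lifted more than 12 mm (height (world z) of short_top_center above 0.07 m).
It fails at once if the cup is dropped: let go away from the stack, more than 25 mm above the pad (contact force between the fingers and tall_top below 0.01 N and height (world z) of tall_top_center above 0.059 m and horizontal distance between tall_top_center and tall_middle_center above 0.05 m).
It also fails if it takes over 32 s, if anything falls off the work surface, if the arm or the gripper's body presses on something with over 40 N, if the wrist force passes 120 N, or if a joint passes its speed limit or range.

## Working session

There is one attempt and no reset: what is moved stays moved. The work goes in short steps, Python scripts to look and compute and a tool call to move; the robot and the scene stay as the last step left them, time stands still between calls to the robot, and variables do not carry over. Pictures are saved under pics/ and viewed, at most 10 in all, crops included, and the job is handed in when it is done.

Besides the shell and the picture viewer there is one more tool, called after "Emit:" as name(argument=value, ...), one argument or row to a line, values as JSON. play_rows: Moves the arm, as the interface text tells. Its arguments: {"type":"object","properties":{"commands":{"type":"array"},"jaw":{"type":"number"}},"required":["commands"]}

```bash
mkdir -p pics
python3 - <<'E'
from plant import bot
import cv2,numpy as np,pickle
o=bot.get_obs();print({k:np.round(o[k],3) for k in o})
d={}
for n in("scene","side"):
    c=bot.capture(n);d[n]=c
    cv2.imwrite(f"pics/{n}0.png",c["pixels"][:,:,::-1]);print(n,c["fx"],c["cx"],c["cy"],np.round(c["eye"]),np.round(c["rotation"],3).tolist())
pickle.dump(d,open("d0.pkl","wb"))
E
```

```text
{'time': np.float64(0.0), 'joint_positions': array([-1.347,  0.343,  1.525, -0.   ,  1.275, -0.146]), 'dq': array([ 0.001, -0.001,  0.001,  0.002, -0.   , -0.   ]), 'tau': array([-1.0000e-03, -4.3125e+01, -2.4422e+01,  7.2000e-02,  5.6000e-02,
       -0.0000e+00]), 'tool_pos': array([ 189.681, -489.151,  251.039]), 'tcp_rot': array([-3.14, -0.  ,  0.37]), 'contact_force': array([ 1.183,  0.703, -0.213]), 'moment': array([ 0.002, -0.006,  0.002]), 'finger_force': np.float64(0.0), 'grip_width': np.float64(91.968)}
scene 528.0745487036191 271.34189227761254 212.2029578458196 [-251.  643. 1016.] [-2.339, 0.013, -2.21]
side 505.81631558202105 284.12228628553277 204.42440417648146 [461. 997. 685.] [-2.138, -0.004, -3.051]
```

View pics/scene0.png

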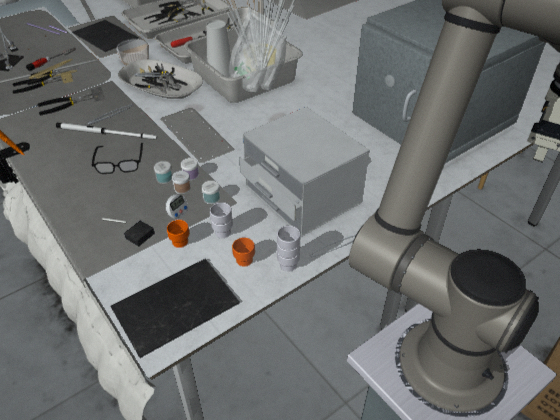

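View pics/side0.png

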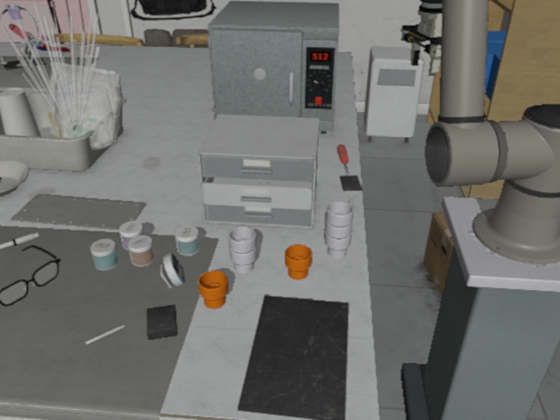

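The scene picture shows the tall grey stack at about (288,248), the short one at (221,220), orange decoys, and the pad at (177,305). In the side picture the tall stack is at (339,230), the short one at (242,250), and the pad at (300,350). Next I'll enlarge the stacks.

```bash
cat > h.py <<'E'
import numpy as np,cv2
from scipy.spatial.transform import Rotation as R
def rot(c):
    r=np.array(c["rotation"]); return r if r.shape==(3,3) else R.from_euler("xyz",r).as_matrix()
def ray(c,u,v):
    d=rot(c)@np.array([(u-c["cx"])/c["fx"],(v-c["cy"])/c["fy"],1]); return np.array(c["eye"]),d
def plane(c,u,v,z):
    e,d=ray(c,u,v); return e+d*(z-e[2])/d[2]
def proj(c,p):
    q=rot(c).T@(np.array(p)-c["eye"]); return np.array([c["fx"]*q[0]/q[2]+c["cx"],c["fy"]*q[1]/q[2]+c["cy"]])
def cross(c1,p1,c2,p2):
    (a,d),(b,f)=ray(c1,*p1),ray(c2,*p2); s=np.linalg.lstsq(np.c_[d,-f],b-a,rcond=None)[0]
    P,Q=a+s[0]*d,b+s[1]*f; return (P+Q)/2,np.linalg.norm(P-Q)
E
python3 - <<'E'
import pickle
from h import *
d=pickle.load(open("d0.pkl","rb"))
ims=[]
for n,(x,y) in(("scene",(195,190)),("side",(220,190))):
    im=d[n]["pixels"][:,:,::-1][y:y+90,x:x+130]
    ims.append(cv2.resize(im,None,fx=6,fy=6,interpolation=cv2.INTER_CUBIC)[:, :])
    g=d[n]["pixels"].max(2); m=(g<70).astype(np.uint8)
    m=cv2.morphologyEx(m,cv2.MORPH_OPEN,np.ones((5,5)))
    for c in cv2.findContours(m,0,2)[0]:
        b=cv2.boundingRect(c)
        if cv2.contourArea(c)>3000 and b[1]>200:
            q=cv2.approxPolyDP(cv2.convexHull(c),.04*cv2.arcLength(c,1),True)[:,0]
            P=np.array([plane(d[n],*p,6)[:2] for p in q.astype(float)])
            print(n,q.tolist(),P.round().tolist(),P.mean(0),np.linalg.norm(P-np.roll(P,1,0),axis=1))
cv2.imwrite("pics/crop_a.png",ims[0]);cv2.imwrite("pics/crop_b.png",ims[1])
E
```

```text
scene [[209, 263], [236, 304], [138, 355], [112, 305]] [[543.0, 263.0], [398.0, 279.0], [414.0, 523.0], [571.0, 512.0]] [481.79296286 394.27838407] [250.55058672 146.10211256 244.18841368 157.13617662]
scene [[456, 254], [522, 272], [538, 312], [515, 347], [454, 282]] [[190.0, -251.0], [55.0, -332.0], [-37.0, -259.0], [-61.0, -139.0], [135.0, -176.0]] [  56.51559519 -231.46529259] [ 93.42057071 157.68311062 117.72249664 122.16803747 198.93239549]
side [[265, 296], [347, 303], [344, 419], [239, 409]] [[562.0, 269.0], [403.0, 274.0], [411.0, 524.0], [571.0, 522.0]] [486.51320172 397.09090071] [252.38623915 158.72829064 250.14877087 159.68668776]
side [[436, 221], [476, 293], [441, 419], [406, 419]] [[188.0, -26.0], [150.0, 221.0], [266.0, 510.0], [318.0, 515.0]] [230.46070085 305.04805988] [556.91279167 250.77949708 310.94804216  52.63876359]
```

View pics/crop_a.png

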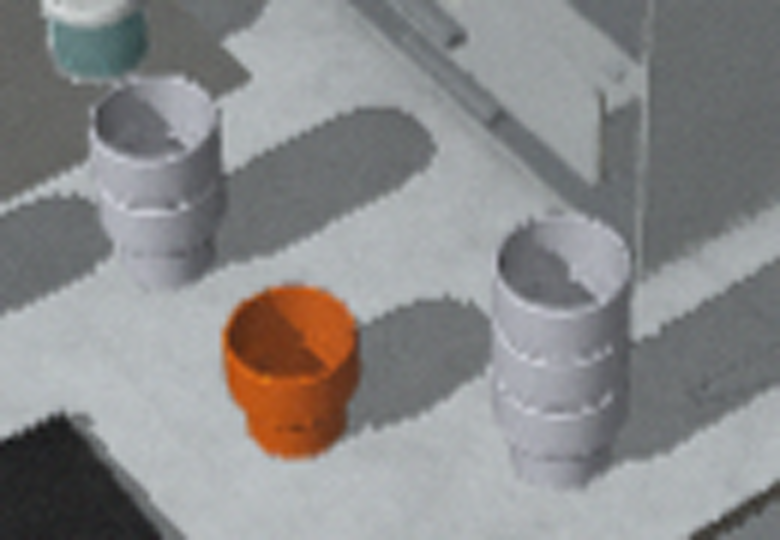

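View pics/crop_b.png

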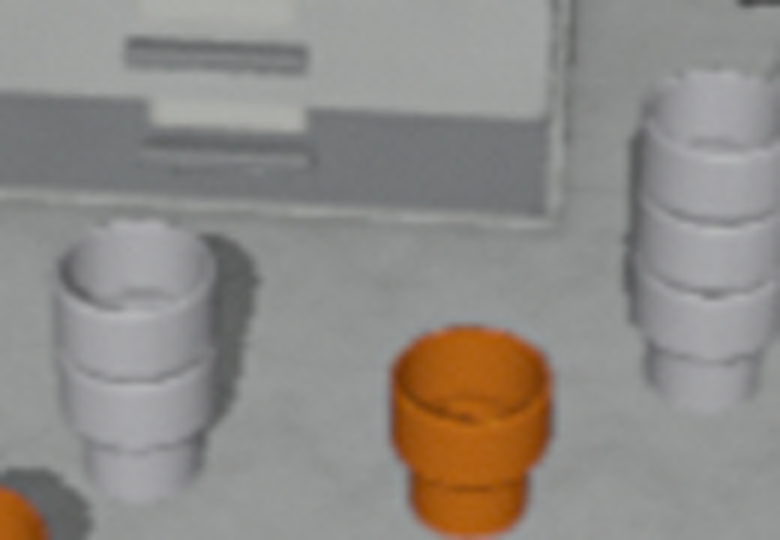

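Both crops show the tall stack with its rim ellipse centred near crop_a (563,261), i.e. scene (288.4,233.1), and near crop_b (720,111), i.e. side (339.6,208.1). Short rim: scene (220.5,209), side (242,234).

Run:
```python
import pickle
from h import *
d=pickle.load(open("d0.pkl","rb")); S,D=d["scene"],d["side"]
for nm,a,b,z in(("tall",(288.4,233.1),(339.6,208.1),116),("short",(220.4,208.8),(242.2,233.5),86)):
    print(nm,cross(S,a,D,b),plane(S,*a,z),plane(D,*b,z))
p=D["pixels"].astype(int)
for v in(212,215,218,222): print(v,(p[v,320:362,2]-p[v,320:362,1]).tolist(),p[v,320:362,1].tolist())
```

```text
tall (array([423.81318572, 105.47584249, 113.3065477 ]), np.float64(1.0105864925514156)) [422.33776719 106.63678573 116.        ] [423.73274805 110.4535479  116.        ]
short (array([619.1426588 , 173.49090188,  83.60575849]), np.float64(1.354299407998893)) [617.73218453 174.16351339  86.        ] [618.01703899 177.72376844  86.        ]
212 [-2, -2, -1, 0, 0, 0, 1, 3, 3, 2, 3, 3, 3, 3, 1, 3, 3, 3, 3, 4, 4, 3, 3, 3, 3, 3, 3, 2, 3, 2, 2, 4, 3, 0, 0, 0, -1, -2, -1, -1, -1, 0] [142, 144, 145, 144, 141, 123, 101, 106, 128, 143, 143, 141, 148, 155, 159, 157, 159, 160, 161, 160, 158, 159, 160, 159, 156, 150, 146, 139, 128, 122, 120, 129, 133, 135, 143, 144, 143, 143, 141, 142, 143, 145]
215 [0, 0, -1, -1, -1, -1, 0, 2, 3, 2, 3, 2, 3, 3, 3, 4, 4, 3, 2, 2, 2, 2, 1, 2, 3, 2, 4, 4, 3, 3, 3, 4, 2, 1, -1, -2, 0, -1, 0, -1, 0, 0] [142, 142, 145, 146, 130, 101, 93, 109, 120, 131, 139, 147, 153, 161, 165, 167, 167, 167, 165, 163, 163, 162, 162, 159, 159, 165, 166, 164, 159, 152, 141, 128, 119, 129, 144, 149, 147, 145, 146, 144, 143, 145]
218 [-1, -1, -2, -1, -2, 0, 1, 2, 2, 1, 3, 2, 3, 3, 3, 3, 3, 2, 3, 3, 3, 3, 3, 3, 2, 3, 3, 3, 3, 3, 3, 3, 0, -1, -1, 0, -1, 0, 0, -1, -2, -1] [145, 145, 146, 144, 129, 99, 93, 112, 124, 134, 140, 146, 150, 154, 158, 160, 161, 162, 164, 163, 163, 163, 165, 164, 161, 158, 156, 153, 150, 143, 135, 124, 122, 135, 145, 147, 148, 147, 147, 148, 149, 148]
222 [0, -1, -1, -1, -1, 0, 3, 3, 3, 1, 3, 4, 2, 3, 2, 3, 3, 3, 3, 3, 2, 2, 2, 2, 3, 2, 2, 3, 3, 3, 2, 3, 1, 0, -1, -1, 0, -2, 0, -1, -1, -1] [141, 142, 142, 141, 126, 98, 105, 120, 123, 134, 141, 147, 153, 155, 158, 160, 163, 163, 164, 164, 162, 165, 163, 162, 158, 157, 154, 151, 146, 139, 130, 125, 135, 146, 147, 146, 144, 145, 144, 145, 145, 146]
```

Run:
```python
import pickle
from h import *
d=pickle.load(open("d0.pkl","rb")); S,D=d["scene"],d["side"]
print("orange",plane(S,243.1,245.1,56),plane(D,298,253,56),"orange2",plane(D,213,280,56))
print("box bottom corner nearR", plane(D,318,223,0), "L",plane(D,205,219,0),plane(S,300,232,0),plane(S,365,188,0))
print("box top corners",cross(S,(303,178),D,(205,155)),cross(S,(369,153),D,(318,160)),cross(S,(308,108),D,(322,119)))
print("micro bottom", plane(D,330,123,0),plane(S,437,160,0),"top",cross(S,(556,35),D,(340,10)))
```

```text
orange [502.52337282 184.56788456  56.        ] [503.46412172 192.13355438  56.        ] orange2 [656.49594116 289.06716968  56.        ]
box bottom corner nearR [4.67583274e+02 3.76578291e-01 0.00000000e+00] L [739.28242104   9.6905062    0.        ] [ 4.93639719e+02  1.04775408e+01 -1.13686838e-13] [ 517.2439849  -249.93110852    0.        ]
box top corners (array([ 734.31920397, -175.00903586,   18.57211487]), np.float64(138.00573171282372)) (array([ 496.9020485 , -226.63650076,   95.0274179 ]), np.float64(88.05880199419109)) (array([491.85868527,   1.70981881, 319.04566713]), np.float64(107.43384806515029))
micro bottom [ 447.62765514 -598.58522298    0.        ] [ 4.77669417e+02 -5.15003008e+02  1.13686838e-13] top (array([ 433.64605818, -885.76500557,  307.5911938 ]), np.float64(3.9250875269172534))
```

Emit:
play_rows(
  commands=[
    {"x": 0.015, "y": -0.0135, "z": 0, "twist": -4},
    {"x": 0.046, "y": -0.04, "z": 0, "twist": -12},
    {"x": 0.08, "y": -0.07, "z": 0, "twist": -20},
    {"x": 0.115, "y": -0.1, "z": 0, "twist": -28},
    {"x": 0.15, "y": -0.132, "z": 0, "twist": -36},
    {"x": 0.185, "y": -0.163, "z": 0, "twist": -44},
    {"x": 0.22, "y": -0.194, "z": 0, "twist": -52},
    {"x": 0.245, "y": -0.216, "z": 0, "twist": -60},
  ],
  jaw=0,
)

```text
time: 0.9
tool_pos: [340.6, -197.0, 251.6]
tcp_rot: [-3.141, -0.001, 1.424]
contact_force: [0.8, -0.1, -0.5]
grip_width: 91.6
finger_force: 0.0
```

Emit:
play_rows(
  commands=[
    {"x": 0.045, "y": 0.005, "z": 0, "twist": -2},
    {"x": 0.09, "y": 0.01, "z": 0, "twist": -4},
    {"x": 0.135, "y": 0.015, "z": 0, "twist": -6},
    {"x": 0.18, "y": 0.02, "z": 0, "twist": -8},
    {"x": 0.225, "y": 0.025, "z": 0, "twist": -8.8},
    {"x": 0.27, "y": 0.03, "z": 0, "twist": -8.8},
    {"x": 0.3, "y": 0.033, "z": 0, "twist": -8.8},
    {"x": 0.316, "y": 0.035, "z": 0, "twist": -8.8},
  ],
)

```text
time: 1.7
tool_pos: [423.1, 109.8, 251.4]
tcp_rot: [-3.141, -0.0, 1.573]
contact_force: [0.8, -0.7, -0.1]
grip_width: 91.2
finger_force: 0.0
```

Run:
```python
from plant import bot
from h import *
import pickle
o=bot.get_obs();print(o["tool_pos"],o["tcp_rot"])
d={n:bot.capture(n) for n in("wrist",)};pickle.dump(d,open("d1.pkl","wb"))
c=d["wrist"];im=c["pixels"][:,:,::-1].copy();print(c["eye"],c["rotation"])
for z in(116,):
    q=[tuple(int(t) for t in proj(c,(423+28*np.cos(a),108+28*np.sin(a),z))) for a in np.linspace(0,6.28,13)]
    for k in q: cv2.circle(im,k,1,(0,255,0),-1)
cv2.imwrite("pics/w1.png",im)
```

```text
[423.11222829 109.7806219  251.36117389] [-3.14101193e+00 -3.17557237e-04  1.57327088e+00]
[423.17390802 193.04259494 384.79331961] [2.83300452e+00 3.79072157e-04 2.46619876e-03]
```

View pics/w1.png

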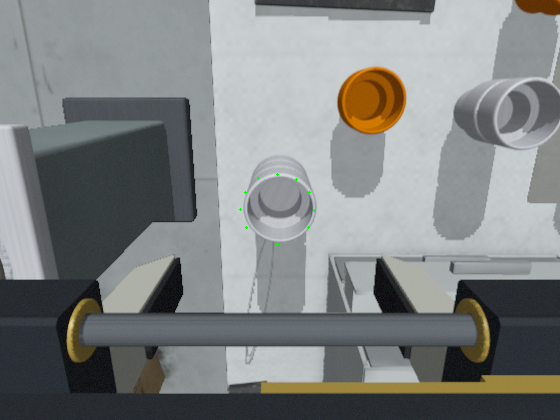

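The wrist view shows the tall stack's rim centred at about (279.5,206), spanning 73 px. That puts it at about (424,110), directly under the tool, and the drawers clear the fingers. I'll go down with the tips about 5 mm above the middle cup's rim.

Emit:
play_rows(
  commands=[
    {"x": 0, "y": 0.0005, "z": 0.03, "twist": 0},
    {"x": 0, "y": 0.0005, "z": 0.06, "twist": 0},
    {"x": 0, "y": 0.0005, "z": 0.085, "twist": 0},
    {"x": 0, "y": 0.0005, "z": 0.105, "twist": 0},
    {"x": 0, "y": 0.0005, "z": 0.12, "twist": 0},
    {"x": 0, "y": 0.0005, "z": 0.13, "twist": 0},
    {"x": 0, "y": 0.0005, "z": 0.135, "twist": 0},
    {"x": 0, "y": 0.0005, "z": 0.135, "twist": 0},
  ],
)

```text
time: 2.55
tool_pos: [423.5, 107.1, 116.4]
tcp_rot: [-3.141, 0.0, 1.57]
contact_force: [0.5, 0.1, 0.1]
grip_width: 91.8
finger_force: 0.0
```

Emit:
play_rows(
  commands=[
    {"x": 0, "y": 0, "z": 0, "twist": 0},
    {"x": 0, "y": 0, "z": 0, "twist": 0},
    {"x": 0, "y": 0, "z": 0, "twist": 0},
    {"x": 0, "y": 0, "z": 0, "twist": 0},
    {"x": 0, "y": 0, "z": 0, "twist": 0},
    {"x": 0, "y": 0, "z": 0, "twist": 0},
    {"x": 0, "y": 0, "z": 0, "twist": 0},
    {"x": 0, "y": 0, "z": 0, "twist": 0},
  ],
  jaw=1,
)

```text
time: 3.35
tool_pos: [423.8, 107.3, 116.9]
tcp_rot: [3.141, 0.0, 1.571]
contact_force: [0.1, -0.0, 3.2]
grip_width: 56.4
finger_force: 30.0
```

Run:
```python
from plant import bot
import cv2
o=bot.get_obs();print(o["tool_pos"],o["grip_width"],o["finger_force"],o["contact_force"])
im=bot.capture("side")["pixels"][150:290,220:400,::-1]
cv2.imwrite("pics/s2.png",cv2.resize(im,None,fx=4,fy=4,interpolation=2))
```

```text
[423.83062358 107.34238179 116.88360307] 56.37767697462143 29.999979324638844 [ 0.09906942 -0.02768601  3.22116082]
```

View pics/s2.png

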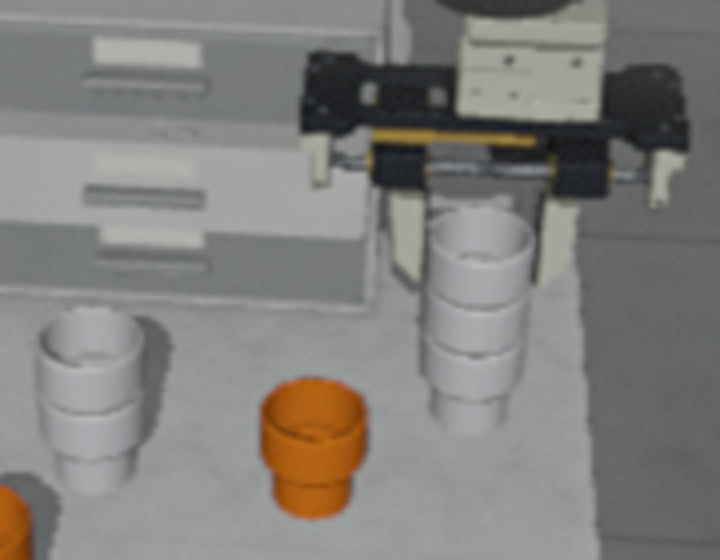

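The fingers hold only the top collar, at crop (480,255), with an opening of 56.4 mm. I'll lift slowly.

Emit:
play_rows(
  commands=[
    {"x": 0, "y": 0, "z": -0.002, "twist": 0},
    {"x": 0, "y": 0, "z": -0.005, "twist": 0},
    {"x": 0, "y": 0, "z": -0.009, "twist": 0},
    {"x": 0, "y": 0, "z": -0.013, "twist": 0},
    {"x": 0, "y": 0, "z": -0.017, "twist": 0},
    {"x": 0, "y": 0, "z": -0.02, "twist": 0},
    {"x": 0, "y": 0, "z": -0.02, "twist": 0},
    {"x": 0, "y": 0, "z": -0.02, "twist": 0},
  ],
)

```text
time: 4.2
tool_pos: [423.6, 107.3, 136.7]
tcp_rot: [3.141, 0.0, 1.571]
contact_force: [-0.5, -1.0, -1.3]
grip_width: 56.4
finger_force: 30.0
```

Run:
```python
from plant import bot
import cv2
o=bot.get_obs();print(o["tool_pos"],o["grip_width"],o["finger_force"],o["contact_force"])
im=bot.capture("side")["pixels"][150:290,220:400,::-1]
cv2.imwrite("pics/s3.png",cv2.resize(im,None,fx=4,fy=4,interpolation=2))
```

```text
[423.64972147 107.3107269  136.73287912] 56.44768101801841 29.998172102496028 [-0.53640237 -0.96075881 -1.2678923 ]
```

View pics/s3.png

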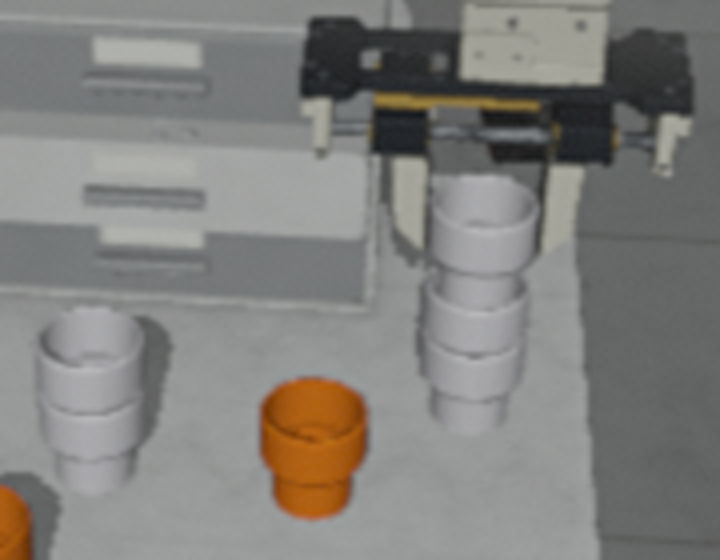

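The top cup's foot now shows at crop (485,290), and the middle cup has stayed down. Next: lift on, then carry to about (480,370).

Emit:
play_rows(
  commands=[
    {"x": 0, "y": 0, "z": -0.006, "twist": 0},
    {"x": 0, "y": 0, "z": -0.014, "twist": 0},
    {"x": 0, "y": 0, "z": -0.024, "twist": 0},
    {"x": 0, "y": 0, "z": -0.036, "twist": 0},
    {"x": 0, "y": 0, "z": -0.048, "twist": 0},
    {"x": 0, "y": 0, "z": -0.056, "twist": 0},
    {"x": 0, "y": 0, "z": -0.06, "twist": 0},
    {"x": 0, "y": 0, "z": -0.06, "twist": 0},
  ],
)

```text
time: 5.05
tool_pos: [423.8, 107.4, 197.3]
tcp_rot: [3.14, -0.0, 1.571]
contact_force: [0.5, 0.1, -1.0]
grip_width: 56.3
finger_force: 30.0
```

Emit:
play_rows(
  commands=[
    {"x": 0.01, "y": 0.002, "z": 0, "twist": 0},
    {"x": 0.03, "y": 0.006, "z": 0, "twist": 0},
    {"x": 0.055, "y": 0.012, "z": 0, "twist": 0},
    {"x": 0.082, "y": 0.018, "z": 0, "twist": 0},
    {"x": 0.107, "y": 0.023, "z": 0, "twist": 0},
    {"x": 0.125, "y": 0.027, "z": 0, "twist": 0},
    {"x": 0.135, "y": 0.029, "z": 0, "twist": 0},
    {"x": 0.135, "y": 0.029, "z": 0, "twist": 0},
  ],
)

```text
time: 5.85
tool_pos: [452.4, 243.5, 196.0]
tcp_rot: [-3.141, 0.0, 1.572]
contact_force: [0.5, 0.0, -0.5]
grip_width: 56.7
finger_force: 30.0
```

Emit:
play_rows(
  commands=[
    {"x": 0.01, "y": 0.002, "z": 0, "twist": 0},
    {"x": 0.03, "y": 0.006, "z": 0, "twist": 0},
    {"x": 0.055, "y": 0.012, "z": 0, "twist": 0},
    {"x": 0.082, "y": 0.018, "z": 0, "twist": 0},
    {"x": 0.105, "y": 0.023, "z": 0, "twist": 0},
    {"x": 0.12, "y": 0.027, "z": 0, "twist": 0},
    {"x": 0.13, "y": 0.029, "z": 0, "twist": 0},
    {"x": 0.13, "y": 0.029, "z": 0, "twist": 0},
  ],
)

```text
time: 6.65
tool_pos: [481.7, 372.9, 196.4]
tcp_rot: [-3.141, 0.0, 1.571]
contact_force: [0.1, -0.4, -2.2]
grip_width: 56.8
finger_force: 30.0
```

Emit:
play_rows(
  commands=[
    {"x": 0, "y": 0, "z": 0.015, "twist": 0},
    {"x": 0, "y": 0, "z": 0.04, "twist": 0},
    {"x": 0, "y": 0, "z": 0.068, "twist": 0},
    {"x": 0, "y": 0, "z": 0.095, "twist": 0},
    {"x": 0, "y": 0, "z": 0.112, "twist": 0},
    {"x": 0, "y": 0, "z": 0.122, "twist": 0},
    {"x": 0, "y": 0, "z": 0.127, "twist": 0},
    {"x": 0, "y": 0, "z": 0.127, "twist": 0},
  ],
)

```text
time: 7.45
tool_pos: [481.8, 372.0, 69.7]
tcp_rot: [-3.141, 0.0, 1.57]
contact_force: [0.1, -0.9, -0.2]
grip_width: 56.7
finger_force: 30.0
```

Emit:
play_rows(
  commands=[
    {"x": 0, "y": 0, "z": 0.001, "twist": 0},
    {"x": 0, "y": 0, "z": 0.002, "twist": 0},
    {"x": 0, "y": 0, "z": 0.003, "twist": 0},
    {"x": 0, "y": 0, "z": 0.004, "twist": 0},
    {"x": 0, "y": 0, "z": 0.005, "twist": 0},
    {"x": 0, "y": 0, "z": 0.0055, "twist": 0},
    {"x": 0, "y": 0, "z": 0.0055, "twist": 0},
    {"x": 0, "y": 0, "z": 0.0055, "twist": 0},
  ],
)

```text
time: 8.25
tool_pos: [481.7, 372.3, 64.1]
tcp_rot: [-3.142, 0.0, 1.571]
contact_force: [-0.9, -0.5, -1.0]
grip_width: 56.6
finger_force: 30.0
```

Run:
```python
from plant import bot
import cv2
o=bot.get_obs();print(o["tool_pos"],o["grip_width"],o["finger_force"],o["contact_force"])
im=bot.capture("side")["pixels"][190:390,200:400,::-1]
cv2.imwrite("pics/s4.png",cv2.resize(im,None,fx=3,fy=3,interpolation=2))
```

```text
[481.70171562 372.33045078  64.12719332] 56.607531700951384 29.998056264594197 [-0.87962758 -0.48299048 -1.00297224]
```

View pics/s4.png

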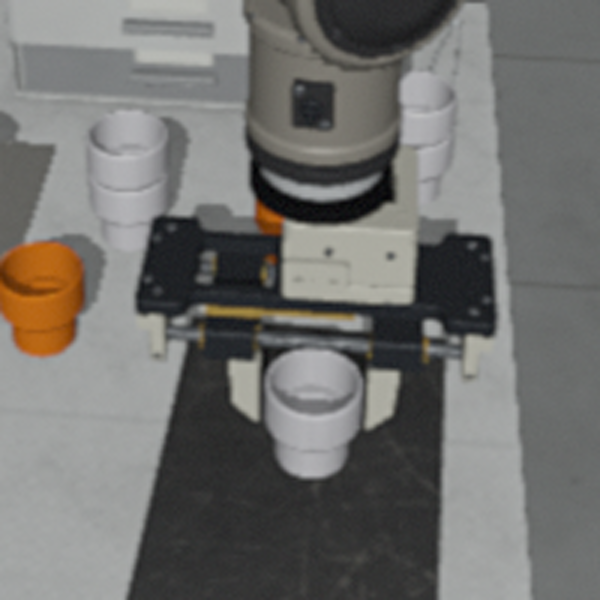

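The cup hangs upright just over the pad, with its foot at crop (312,470), well inside the edges. There is no contact yet, so I'll creep down until the force shows.

Emit:
play_rows(
  commands=[
    {"x": 0, "y": 0, "z": 0.0005, "twist": 0},
    {"x": 0, "y": 0, "z": 0.001, "twist": 0},
    {"x": 0, "y": 0, "z": 0.0015, "twist": 0},
    {"x": 0, "y": 0, "z": 0.002, "twist": 0},
    {"x": 0, "y": 0, "z": 0.002, "twist": 0},
    {"x": 0, "y": 0, "z": 0.002, "twist": 0},
    {"x": 0, "y": 0, "z": 0.002, "twist": 0},
    {"x": 0, "y": 0, "z": 0.002, "twist": 0},
  ],
)

```text
time: 9.1
tool_pos: [481.8, 372.4, 63.4]
tcp_rot: [3.141, -0.0, 1.571]
contact_force: [-3.5, -2.0, 7.8]
grip_width: 56.3
finger_force: 30.0
```

Contact is at about 8 N, so the cup is standing. Now I'll open and withdraw.

Emit:
play_rows(
  commands=[
    {"x": 0, "y": 0, "z": 0, "twist": 0},
    {"x": 0, "y": 0, "z": 0, "twist": 0},
    {"x": 0, "y": 0, "z": 0, "twist": 0},
    {"x": 0, "y": 0, "z": 0, "twist": 0},
    {"x": 0, "y": 0, "z": 0, "twist": 0},
    {"x": 0, "y": 0, "z": 0, "twist": 0},
    {"x": 0, "y": 0, "z": 0, "twist": 0},
    {"x": 0, "y": 0, "z": 0, "twist": 0},
  ],
  jaw=0,
)

```text
time: 9.9
tool_pos: [481.7, 372.3, 62.2]
tcp_rot: [3.142, 0.0, 1.571]
contact_force: [-0.5, -0.6, 0.4]
grip_width: 91.5
finger_force: 0.0
```

Emit:
play_rows(
  commands=[
    {"x": 0, "y": 0, "z": -0.01, "twist": 0},
    {"x": 0, "y": 0, "z": -0.03, "twist": 0},
    {"x": 0, "y": 0, "z": -0.055, "twist": 0},
    {"x": 0, "y": 0, "z": -0.085, "twist": 0},
    {"x": 0, "y": 0, "z": -0.115, "twist": 0},
    {"x": 0, "y": 0, "z": -0.135, "twist": 0},
    {"x": 0, "y": 0, "z": -0.14, "twist": 0},
    {"x": 0, "y": 0, "z": -0.14, "twist": 0},
  ],
)

```text
time: 10.7
tool_pos: [481.9, 372.4, 203.1]
tcp_rot: [3.14, -0.001, 1.571]
contact_force: [-0.6, 0.8, -0.2]
grip_width: 91.9
finger_force: 0.0
```

Run:
```python
from plant import bot
import cv2
o=bot.get_obs();print(o["tool_pos"],o["grip_width"],o["finger_force"],o["contact_force"])
im=bot.capture("scene")["pixels"][:,:,::-1]
cv2.imwrite("pics/s5.png",cv2.resize(im[180:370,90:340],None,fx=3,fy=3,interpolation=2))
```

```text
[481.85248601 372.43713883 203.06882718] 91.88999356558747 0.0 [-0.60759324  0.84356018 -0.19795837]
```

View pics/s5.png

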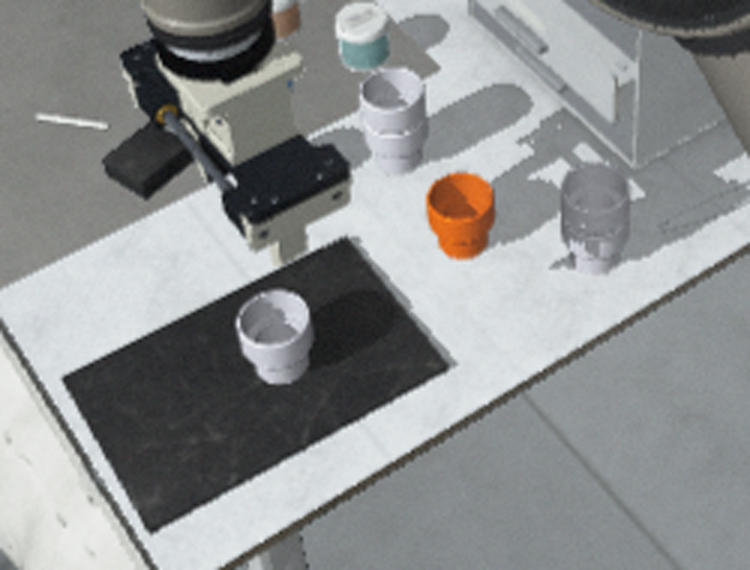

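The cup stands upright on the pad at crop (278,340). The two-cup remainder at (595,220) and the short stack at (393,120) are in place, and the arm is clear.

```bash
python3 -c "
from plant import bot
print(bot.close_job())"
```

```text
the job is handed in; nothing more can be done
None
```

The top cup from the taller stack is standing upright on the graphite pad, the other cups look to be where they started, and the job is handed in; the hand-in returned no verdict.

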